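Pin the shaker's carriage, then hold its self-closing hood at 50 degrees

ROBOT

A 6-joint arm with a two-finger parallel gripper is mounted at the origin on a cart in front of the work surface, level with it; the furniture and walls round the work are solid. World frame = base frame: x ahead of the robot, y to its left, z up, the work surface at z = 0. Lengths are in m, angles in rad, forces in N, time in s.
With the tool pointing down it reaches from about 0.35 to 0.925 m from the base axis. Payload 6.4 kg.
Tool frame: the origin (TCP) lies midway between the tips of the shut fingers; the grasp point (between the pads) lies 19 mm behind it; z points along the fingers, y is the line along which they close (so a half turn about z gives the same grasp; the last joint's range is limited). The gripper opens to 94 mm and grips with 3 to 60 N. Pads are 16 mm wide; open, the fingers measure 119 mm over their backs; the gripper's body (75 mm by 177 mm) begins 78 mm behind the grasp point.
Start: joints at [-1.464, 0.245, 1.558, -0, 1.339, -0.174], TCP at [0.18, -0.625, 0.205] pointing down, gripper open.
Joint ranges: [-3.13, 3.13], [-1.02, 2.26], [0.13, 2.54], [-0.95, 4.09], [0.21, 2.88], [-2.74, 2.74]. Speed limits (rad/s): [2.57, 2.57, 3.14, 3.14, 3.14, 3.14].

INTERFACE

Orientations are given as a unit quaternion [w, x, y, z].
In Python, from cell import sensors, eyes, order gives the robot as it stands.
- The arm moves only by the tool step_hand, called by a JSON object that holds its "fn" and its "kwargs". Schema: {"type":"object","properties":{"increments":{"type":"array","items":{"type":"array","items":{"type":"number"},"minItems":7,"maxItems":7},"minItems":1,"maxItems":8},"squeeze":{"type":"number"},"only":{"type":"string"},"quiet":{"type":"boolean"},"lines":{"type":"string"}},"required":["increments"],"additionalProperties":false}. increments is a list of rows, 1 to 8 of them, each of 7 numbers: a rotation vector rx, ry, rz in rad, then dx, dy, dz in m, then the finger opening in m; each row is the pose to reach, as a shift and turn from the pose commanded when the call began, along the tool's axes at that moment; what a row does not reach only later rows make up. A row lasts 1/12 s, in which the tool goes at most 0.0417 m and 0.125 rad, less where a joint would pass 70% of its speed; a pose out of reach is approached as far as the arm can. The fingers move at their own pace and stop on an object; squeeze is the grip in N (left out, the last holds). Time passes only in rows, so rows that do not move let the fingers close. The tool returns the time, the measured TCP pose, the force, the opening and the grip force at its end. only (a regular expression) keeps the lines of the reply that match it, lines (a string "A,B") keeps lines A to B, and quiet returns only ok. Input that does not fit is refused with a message, and nothing moves.
- sensors.get_state(): the state, without advancing time (a new reading comes with each control period).
- eyes.get_image(name): name is "scene" or "top" or "wrist"; returns a dict with "image" (420x560x3 uint8, red, green, blue), "range_z" (420x560 float32, m along the optical axis (not along the pixel's ray), 0 where there is no reading), "K" (3x3 intrinsics, pixels), "k1" (the pictures are not rectified: a ray, as slopes to the right and down, at radius r is drawn at 1 + k1 r^2 times it, then the intrinsics apply), "R" (3x3) and "t" (3): a world point X has camera coordinates R X + t; the wrist camera has in their place "mount" (4x4, takes a point from camera to tool coordinates, whose origin is the TCP and whose axes are the flange's). Camera axes: x right, y down, z forward; pixel columns grow to the right and rows downward; lengths in m; the calibration is good to about 2 mm. A picture is of the moment at which its call begins: read the wrist's pose just before it.
- order.hand_in(): hands the job in; it is judged then, once.
The state is a dict: "t": time; "joint_positions": joint angles; "qvel": joint speeds; "effort": joint torques, N m; "tool_pos": TCP position; "orientation": TCP orientation; "force": force on the tool from outside, world axes, zero at the start; "moment": the same for the moment, N m; "width": finger opening in m; "gripper_force": force on a finger pad.
Only numpy, scipy, OpenCV 4.12 (cv2) and the standard library are available. Lean on these libraries where they do the work, as an engineer would, in place of code of your own. Each camera call takes 0.05 s, during which the arm holds its last target. There are 200 camera calls.

TASK

Get the bench shaker ready for a colleague to load: with the hood still shut, push the carriage fully home by its red tab, take the red-headed lock pin from the tube rack and drop it through the clevis and the carriage tongue until its collar sits on the clevis. Only then raise the clear hood by its bar to 50 degrees from shut and finish while still holding it there with the gripper; it closes by itself if let go. Leave the tubes standing in the rack and the other things on the desk where they are.

Things in the scene. Friction and masses are not known exactly. Their poses are not given: they have to be found in the camera images.
- shaker: Fixed bench shaker: white chassis 140 (x) x 200 (y) mm, rim 66 mm above the desk. Origin on the desk under its middle; x points from its front (handle, panel, clevis) to its back, y to the left as the robot sees it, z up. Front right: steel clevis, two drilled 6 mm ears (undersides 30 and 52 mm up) reaching 54 mm out of the front wall, the carriage's 24 mm wide tongue between them.
- lock_hole (a point): Centre of the clevis hole at the top face of the upper ear: (-106, -75, 58) mm in the shaker's frame, axes as the shaker's. The vertical holes in both ears and in the tongue are 11 mm wide; the ears reach 18 mm sideways and to the front of the axis. The tongue's hole is in line when joint carriage is 0.
- carriage (a joint): How far the carriage stands out from its stop towards the shaker's front (-x of the shaker), m: 0 = fully home against the stop, holes in line; at most 0.022. It slides with about 1.2 N of friction and stays where it is left.
- tab (a point): Middle of the front face of the carriage's upright red tab (9 mm thick in x, 30 mm wide in y, 41 to 74 mm above the desk; this point 66.5 mm). Moves with the carriage; when home it is at (-140.5, -75) mm in the shaker's frame. Push it towards the shaker's back (+x).
- pin: Loose steel lock pin, 72 mm long, 50 g: shank 8 mm thick, 42 mm long, tip tapered; collar 24 mm across, 4 mm thick; above it a red head 18 mm across, from 46 to 72 mm above the tip. Origin at the tip, z up. Hangs by its collar in a hole of the rack, tip 14 mm, head 60 to 86 mm above the desk; seated in the clevis the tip is 16 mm above the desk.
- hood (a joint): Angle of the clear hood, rad: 0 = shut, grows as the front edge rises, at most 1.4. It is to be held at 50 degrees = 0.873. Gravity and a light spring always close it; about 1.5 to 3 N at the bar hold it up.
- hood_grip (a point): Middle of the hood's bar handle: round, 12 mm thick, 84 mm long, along the shaker's y, 32 mm clear of the hood's front pane; posts 36 mm either side of the middle run back to the pane. Moves with the hood. Shut: (-114, 25, 102) mm in the shaker's frame, hood top 119 mm above the desk. At 50 degrees it is at (-20, 25, 234) mm.
- hood_hinge (a point): Point on the hood's hinge line: at (74, 0) mm in the shaker's frame, 67 mm above the desk; the line runs along the shaker's y axis. The bar's middle turns about it at 191 mm radius.
- rack: Blue six-place tube rack, fixed, 52 (x) x 190 (y) x 56 mm high, square 16 mm holes in a row along its y axis at y = -75, -45, -15, 15, 45, 75 mm. Origin under its middle, on the desk. Pin and tubes stand in the holes at -45, 15 and 75 mm, in any order.
- purple_tube: Sample tube with a purple cap, 16 mm across, 98 mm tall, upright in the rack (foot 4 mm, top 102 mm above the desk). Origin at its foot. Leave alone.
- green_tube: Sample tube with a green cap, same size, upright in the rack. Origin at its foot. Leave alone.
- microscope_foot (a point): Middle of the foot of the heavy fixed microscope, 0.26 (x) x 0.16 (y) m; it is 0.42 m tall, its eyepieces reach out to x = 0.40 m at 0.32 to 0.42 m height. It stands right of the rack. Keep the whole arm clear of it: pass in front of it or above it.
- coverslips: Small light-blue box, 39 x 47 x 16 mm, on the desk. Origin under its middle. Leave alone.
- tally: White round counter, 52 x 44 x 21 mm, on the desk. Origin under its middle. Leave alone.

How it is judged:
On the way, in this order (a step that is already met when the one before it is completed fails the run):
1. the carriage is pushed home against its stop, the hood still shut (value of joint carriage below 0.003 m and value of joint hood below 0.1 rad), for 0.2 s.
2. the pin is through clevis and tongue with its collar down on the clevis, the hood still shut (all of step 1 and horizontal distance between pin and lock_hole below 0.004 m and z of pin in the frame of lock_hole below -0.038 m and angle between pin's own z axis and vertical below 0.12 rad), for 0.2 s.
At the end, for the whole second after the job is handed in: Carriage home (within 3 mm); pin released and seated in the clevis (within 4 mm of the hole's axis and of full depth, upright within 7 degrees); hood still, at 50 degrees plus or minus 5, held by the fingers (over 0.5 N) and touched by none of the loose things (horizontal distance between pin and lock_hole below 0.004 m and z of pin in the frame of lock_hole below -0.038 m and angle between pin's own z axis and vertical below 0.12 rad and value of joint carriage below 0.003 m and value of joint hood between 0.785 and 0.96 rad and velocity of joint hood between -0.05 and 0.05 rad/s and contact force between the fingers and hood above 0.5 N and contact force between pin and the fingers below 0.1 N and contact force between hood and pin below 0.1 N and contact force between hood and purple_tube below 0.1 N and contact force between hood and green_tube below 0.1 N and contact force between hood and coverslips below 0.1 N and contact force between hood and tally below 0.1 N); the arm keeps its last pose, push and grip.
It fails at once if the hood is raised before the pin is in (value of joint hood above 0.2 rad and not (horizontal distance between pin and lock_hole below 0.004 m and z of pin in the frame of lock_hole below -0.038 m and angle between pin's own z axis and vertical below 0.12 rad)).
It fails at once if a tube is tipped or lifted in the rack (angle between any of purple_tube, green_tube's own z axis and vertical above 0.5 rad or distance of any of purple_tube, green_tube from where it was at the start of the episode above 0.03 m).
It fails at once if a bystander on the desk is shifted by more than 30 mm (distance of any of coverslips, tally from where it was at the start of the episode above 0.03 m).
It also fails if it takes over 70 s, if anything falls off the work surface, if the arm or the gripper's body presses on something with over 40 N, if the wrist force passes 120 N, or if a joint passes its speed limit or range.

## Working session

There is one attempt and no reset: what is moved stays moved. The work goes in short steps, Python scripts to look and compute and a tool call to move; the robot and the scene stay as the last step left them, time stands still between calls to the robot, and variables do not carry over. Pictures are saved under pics/ and viewed, at most 14 in all, crops included, and the job is handed in when it is done.

```bash
mkdir -p pics; ls
```

Create h.py:
```python
import numpy as np,cv2
from cell import sensors,eyes,order
from scipy.spatial.transform import Rotation as Ro
def grab(n):
    s=sensors.get_state(); d=eyes.get_image(n)
    if n=="wrist":
        q=s["orientation"]; T=np.eye(4); T[:3,:3]=Ro.from_quat([q[1],q[2],q[3],q[0]]).as_matrix(); T[:3,3]=s["tool_pos"]
        M=T@np.array(d["mount"]); d["Rc"]=M[:3,:3]; d["tc"]=M[:3,3]
    else:
        R=np.array(d["R"]); d["Rc"]=R.T; d["tc"]=-R.T@np.array(d["t"])
    return d
def cloud(d):
    h,w=d["range_z"].shape; K=np.array(d["K"]); k=d["k1"]
    u,v=np.meshgrid(np.arange(w),np.arange(h))
    p=cv2.undistortPoints(np.stack([u,v],-1).reshape(-1,1,2).astype(float),K,np.array([k,0,0,0.])).reshape(h,w,2)
    z=d["range_z"][...,None]
    return (np.concatenate([p*z,z],-1))@d["Rc"].T+d["tc"]
def save(d,n): cv2.imwrite("pics/"+n,d["image"][...,::-1])
```

Run:
```python
from h import *
a=grab("top");b=grab("scene")
np.save("top.npy",a,allow_pickle=True);np.save("scene.npy",b,allow_pickle=True)
save(a,"top.png");save(b,"scene.png")
for d in(a,b):print(d["tc"],d["Rc"].round(2).tolist(),d["k1"])
print(sensors.get_state())
```

```text
pics
[0.45752852 0.11613129 1.53324625] [[-0.03, -1.0, 0.04], [-1.0, 0.03, -0.0], [0.0, -0.04, -1.0]] -0.028752793077894526
[0.05409475 0.6099284  0.77652976] [[-0.72, -0.51, 0.46], [-0.69, 0.52, -0.51], [0.02, -0.69, -0.73]] 0.013464270872377239
{'t': 0.1, 'joint_positions': array([-1.46407351e+00,  2.45740230e-01,  1.55884620e+00,  3.43422528e-05,
        1.33871639e+00, -1.74128867e-01]), 'qvel': array([-0.00145508, -0.00041791, -0.00332053, -0.00233899,  0.00103897,
       -0.0003815 ]), 'effort': array([-8.31281523e-04, -4.16915166e+01, -3.15525305e+01,  6.86065340e-02,
        3.09563661e-02, -4.73223645e-05]), 'tool_pos': array([ 0.18010306, -0.62400298,  0.2044828 ]), 'orientation': array([-8.54036641e-04,  9.90156676e-01,  1.39960800e-01,  4.55114037e-05]), 'force': array([-0.00714444, -0.72282145, -0.23194763]), 'moment': array([ 0.01035329, -0.02786271,  0.01304549]), 'gripper_force': 0.0, 'width': 0.09403831588726401}
```

View pics/top.png

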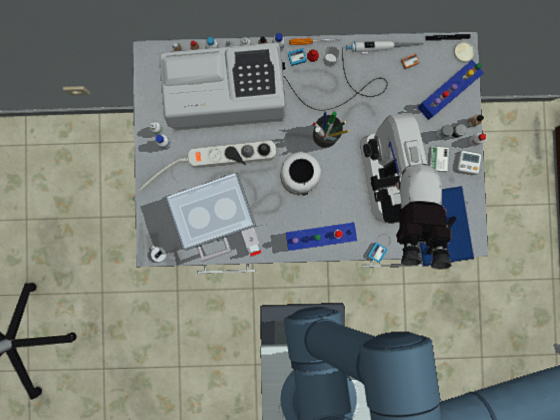

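View pics/scene.png

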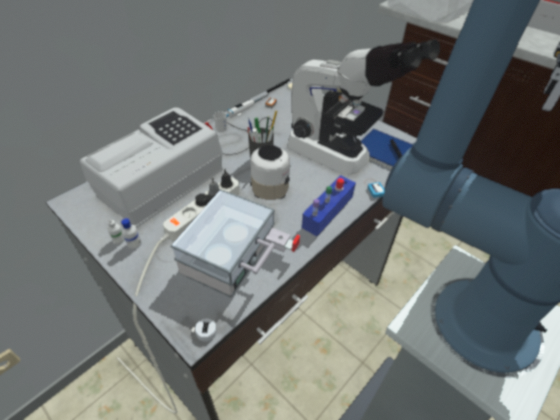

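The top view shows the shaker at about (212,210), its red tab at (254,252), and the rack at (320,237). In the rack, the red pin is at (338,233), the purple tube at (295,240) and the green tube at (318,238). The coverslips box is at (377,252) and the tally at (157,254). The scene view agrees, with the tab at (296,241) and the pin at (340,184).

Create m.py:
```python
from h import *
for n,box in(("top",(130,270,140,400)),("scene",(150,345,150,400))):
    d=np.load(n+".npy",allow_pickle=True).item();P=cloud(d);I=d["image"].astype(int)
    hsv=cv2.cvtColor(d["image"],cv2.COLOR_RGB2HSV).astype(int)
    r0,r1,c0,c1=box
    m=np.zeros(P.shape[:2],bool);m[r0:r1,c0:c1]=1
    ok=m&(d["range_z"]>0)
    H,S,V=hsv[...,0],hsv[...,1],hsv[...,2]
    red=ok&((H<8)|(H>172))&(S>150)&(V>90)
    cc=cv2.connectedComponentsWithStats(red.astype(np.uint8))
    for i in range(1,cc[0]):
        q=P[cc[1]==i]
        if len(q)>5:print(n,"red",cc[3][i].round(),len(q),"min",q.min(0).round(4),"max",q.max(0).round(4),"med",np.median(q,0).round(4))
    blue=ok&(abs(H-117)<12)&(S>150)&(P[...,2]>.045)&(P[...,2]<.065)
    cc=cv2.connectedComponentsWithStats(blue.astype(np.uint8));i=1+np.argmax(cc[2][1:,4]);q=P[cc[1]==i]
    rc=cv2.minAreaRect((q[:,:2]*1000).astype(np.float32));print(n,"rack",rc,np.median(q,0).round(4),len(q))
    # height layers near shaker
    X=P[ok]; X=X[(X[:,1]>.0)&(X[:,1]<.6)&(X[:,0]<.75)]
    hh,e=np.histogram(X[:,2],np.arange(-.02,.16,.005));print(dict(zip((e[:-1]*1000).round().astype(int).tolist(),hh.tolist())))
```

```bash
python3 m.py
```

Run:
```python
import cv2
for n,b in(("top",(165,270,150,400)),("scene",(150,340,150,400))):
    I=cv2.imread(f"pics/{n}.png")[b[0]:b[1],b[2]:b[3]]
    cv2.imwrite(f"pics/{n}_c.png",cv2.resize(I,None,fx=3,fy=3,interpolation=cv2.INTER_CUBIC))
```

```text
top red [338. 234.] 34 min [ 0.4528 -0.0709  0.0765] max [ 0.4691 -0.0549  0.0908] med [ 0.4612 -0.0634  0.085 ]
top red [255. 253.] 28 min [0.4111 0.1493 0.0661] max [0.4217 0.1765 0.0792] med [0.4167 0.163  0.0748]
top rack ((456.879638671875, -18.803428649902344), (49.13105392456055, 188.92747497558594), 6.631417751312256) [ 0.457  -0.0165  0.056 ] 983
{-20: 0, -15: 31, -10: 1071, -5: 5831, 0: 5378, 5: 889, 10: 116, 15: 140, 20: 181, 25: 128, 30: 88, 35: 314, 40: 534, 45: 231, 50: 296, 55: 457, 60: 257, 65: 75, 70: 105, 75: 86, 80: 53, 85: 45, 90: 20, 95: 47, 100: 121, 105: 122, 110: 549, 115: 2384, 120: 1436, 125: 373, 130: 237, 135: 233, 140: 197, 145: 39, 150: 3}
scene red [340. 183.] 40 min [ 0.4513 -0.0697  0.0659] max [ 0.465  -0.0548  0.0866] med [ 0.4576 -0.0586  0.0813]
scene red [296. 241.] 40 min [0.4077 0.1514 0.0553] max [0.4197 0.1752 0.0749] med [0.4115 0.1648 0.0726]
scene rack ((439.8980407714844, -17.532196044921875), (21.688343048095703, 183.15890502929688), 6.703864574432373) [4.354e-01 4.000e-04 5.540e-02] 298
{-20: 163, -15: 162, -10: 176, -5: 7402, 0: 3302, 5: 114, 10: 122, 15: 359, 20: 371, 25: 314, 30: 269, 35: 413, 40: 650, 45: 310, 50: 408, 55: 692, 60: 243, 65: 187, 70: 304, 75: 242, 80: 218, 85: 178, 90: 200, 95: 213, 100: 414, 105: 314, 110: 172, 115: 4326, 120: 411, 125: 270, 130: 100, 135: 131, 140: 76, 145: 1, 150: 0}
```

View pics/top_c.png

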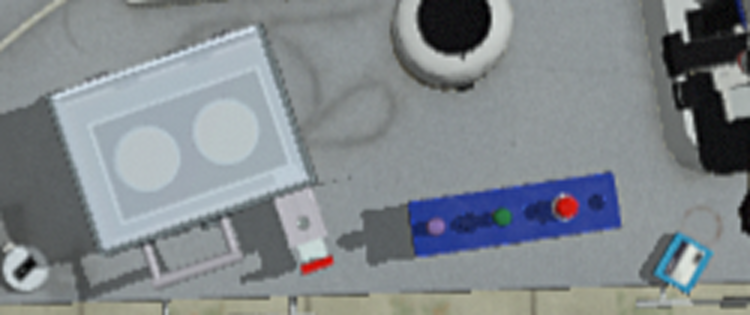

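The enlarged top view shows the clevis, with its dark hole at (303,223) in the crop, the tab at (317,264), and the bar running from (155,278) to (238,255). The pin sits in the right-hand occupied hole of the rack.

Run:
```python
from h import *
for n in("top","scene"):
    d=np.load(n+".npy",allow_pickle=True).item();P=cloud(d)
    ok=(d["range_z"]>0)&(P[...,0]>.35)&(P[...,0]<.7)&(P[...,1]>.08)&(P[...,1]<.48)
    m=ok&(abs(P[...,2]-.119)<.008)
    cc=cv2.connectedComponentsWithStats(m.astype(np.uint8));i=1+np.argmax(cc[2][1:,4]);q=P[cc[1]==i]
    rc=cv2.minAreaRect((q[:,:2]*1000).astype(np.float32));print(n,rc,len(q),np.median(q[:,2]),cv2.boxPoints(rc).round(1).tolist())
    # bar
    for lo,hi in((.09,.113),):
        k=ok&(P[...,2]>lo)&(P[...,2]<hi); cc=cv2.connectedComponentsWithStats(k.astype(np.uint8))
        for j in range(1,cc[0]):
            if cc[2][j,4]>15:
                b=P[cc[1]==j];rc=cv2.minAreaRect((b[:,:2]*1000).astype(np.float32));print("  bar?",rc,len(b),np.median(b,0).round(3),cc[3][j].round())
    k=ok&(abs(P[...,2]-.058)<.006); cc=cv2.connectedComponentsWithStats(k.astype(np.uint8))
    for j in range(1,cc[0]):
        if cc[2][j,4]>15:
            b=P[cc[1]==j];rc=cv2.minAreaRect((b[:,:2]*1000).astype(np.float32));print("  ear?",rc,len(b),np.median(b,0).round(3),cc[3][j].round())
```

```text
top ((529.7490234375, 277.3655090332031), (151.28172302246094, 200.5994873046875), 17.544851303100586) 4236 0.11861899405760723 [[427.3999938964844, 350.20001220703125], [487.8999938964844, 158.89999389648438], [632.0999755859375, 204.5], [571.5999755859375, 395.79998779296875]]
  bar? ((431.2973937988281, 272.8054504394531), (42.823970794677734, 86.29005432128906), 17.520288467407227) 230 [0.422 0.269 0.105] [214. 252.]
  ear? ((683.9417724609375, 209.2083282470703), (63.53040313720703, 26.162532806396484), 67.27533721923828) 127 [0.682 0.213 0.06 ] [234. 157.]
  ear? ((690.1879272460938, 175.4181365966797), (12.439387321472168, 31.491073608398438), 15.252540588378906) 19 [0.689 0.172 0.055] [248. 154.]
  ear? ((460.086669921875, 176.6864471435547), (47.013423919677734, 35.528987884521484), 18.012920379638672) 204 [0.461 0.177 0.058] [250. 237.]
scene ((529.7903442382812, 276.3398132324219), (150.42247009277344, 201.94627380371094), 17.280006408691406) 4650 0.11814567169308399 [[428.0, 350.3999938964844], [488.0, 157.60000610351562], [631.5999755859375, 202.3000030517578], [571.5999
[... 475 characters left out ...]
80346679688, 85.29379272460938), (55.29237365722656, 8.985662460327148), 1.7135522365570068) 44 [0.618 0.086 0.057] [258. 186.]
  ear? ((685.12451171875, 202.3134002685547), (74.90458679199219, 28.539772033691406), 89.1614761352539) 170 [0.685 0.214 0.059] [207. 197.]
  ear? ((460.9170227050781, 175.42193603515625), (52.32494354248047, 45.053924560546875), 17.979690551757812) 273 [0.46  0.178 0.058] [277. 236.]
  ear? ((410.5015563964844, 163.57113647460938), (6.4812164306640625, 28.03693199157715), 2.7037811279296875) 21 [0.411 0.166 0.059] [296. 244.]
  ear? ((501.603515625, 371.7141418457031), (135.8124542236328, 3.9800539016723633), 17.573301315307617) 158 [0.498 0.371 0.058] [203. 275.]
```

Run:
```python
from h import *
d=np.load("top.npy",allow_pickle=True).item();P=cloud(d)
m=(d["range_z"]>0)&(P[...,2]>.28)&(P[...,2]<.5);m[:105]=0;m[280:]=0;m[:,:360]=0;m[:,460:]=0
q=P[m];print(q.min(0),q.max(0))
e=q[q[:,0]<.46];print(e.min(0),e.max(0))
a=np.radians(17.5);ux=np.array([np.cos(a),np.sin(a)]);uy=np.array([-ux[1],ux[0]]);O=np.array([.5307,.277])
m=(d["range_z"]>0);I=d["image"]
for n,p in(("lock",(-.106,-.075)),("tab",(-.1405,-.075)),("bar",(-.114,.025))):print(n,O+p[0]*ux+p[1]*uy)
```

```text
[ 0.37923784 -0.26835145  0.28000884] [ 0.71646581 -0.15172346  0.43041914]
[ 0.37923784 -0.26607207  0.34051713] [ 0.4599451  -0.15172346  0.43041914]
lock [0.45215894 0.17359641]
tab [0.4192557  0.16322206]
bar [0.41445862 0.26656246]
```

{"fn": "step_hand", "kwargs": {"increments": [[0, 0, 0, 0.162, -0.229, 0, 0.05], [0, 0, 0, 0.162, -0.229, 0, 0.05], [0, 0, 0, 0.162, -0.229, 0, 0.05], [0, 0, 0, 0.162, -0.229, 0, 0.05], [0, 0, 0, 0.162, -0.229, 0, 0.05], [0, 0, 0, 0.162, -0.229, 0, 0.05], [0, 0, 0, 0.162, -0.229, 0, 0.05], [0, 0, 0, 0.162, -0.229, 0, 0.05]]}}

```text
t: 0.77
tool_pos: [0.2735, -0.3551, 0.2046]
orientation: [-0.001, 0.99, 0.142, 0.0]
force: [-0.3, -0.7, -0.4]
width: 0.0502
gripper_force: 0.0
```

{"fn": "step_hand", "kwargs": {"increments": [[0, 0, 0, 0.052, -0.136, 0, 0], [0, 0, 0, 0.052, -0.136, 0, 0], [0, 0, 0, 0.052, -0.136, 0, 0], [0, 0, 0, 0.052, -0.136, 0, 0], [0, 0, 0, 0.141, -0.245, 0, 0], [0, 0, 0, 0.141, -0.245, 0, 0], [0, 0, 0, 0.141, -0.245, 0, 0], [0, 0, 0, 0.141, -0.245, 0, 0]]}}

```text
t: 1.43
tool_pos: [0.3407, -0.0819, 0.2054]
orientation: [-0.0, 0.99, 0.142, 0.0]
force: [-0.3, -0.9, 0.4]
width: 0.0011
gripper_force: 0.0
```

{"fn": "step_hand", "kwargs": {"increments": [[0, 0, -0.019, 0.095, -0.212, 0, 0], [0, 0, -0.019, 0.095, -0.212, 0, 0], [0, 0, -0.019, 0.095, -0.212, 0, 0], [0, 0, -0.019, 0.095, -0.212, 0, 0], [0, 0, -0.019, 0.095, -0.212, 0, 0], [0, 0, -0.019, 0.095, -0.212, 0, 0], [0, 0, -0.019, 0.095, -0.212, 0, 0], [0, 0, -0.019, 0.095, -0.212, 0, 0]]}}

```text
t: 2.1
tool_pos: [0.3723, 0.1454, 0.2051]
orientation: [0.0, 0.989, 0.151, -0.001]
force: [0.2, -0.1, -0.0]
width: 0.0002
gripper_force: 0.0
```

Run:
```python
from h import *
d=grab("wrist");np.save("w1.npy",d,allow_pickle=True);save(d,"w1.png");print(d["tc"],d["Rc"].round(2).tolist())
```

```text
[0.43971428 0.16610744 0.38327868] [[0.3, -0.93, -0.23], [-0.95, -0.29, -0.07], [-0.0, 0.24, -0.97]]
```

View pics/w1.png

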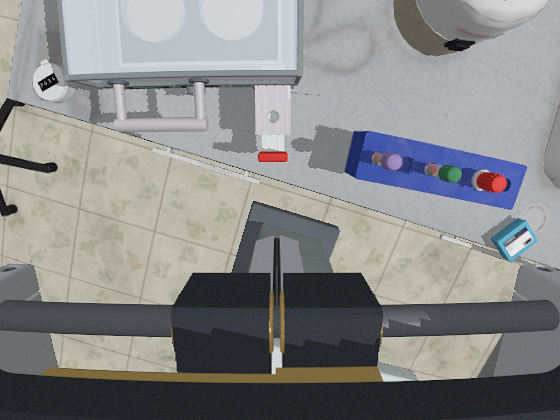

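The wrist view shows the clevis hole at (273,117), the tab at (272,156), the bar from (115,125) to (207,125), and the pin head at about (492,182).

Add to h.py:
```python
def ray(d,u,v,z):
    p=cv2.undistortPoints(np.array([[[u,v]]],float),np.array(d["K"]),np.array([d["k1"],0,0,0.]))[0,0]
    r=d["Rc"]@np.array([p[0],p[1],1]); return d["tc"]+r*(z-d["tc"][2])/r[2]
```

Run:
```python
from h import *
d=np.load("w1.npy",allow_pickle=True).item();P=cloud(d);I=d["image"];hsv=cv2.cvtColor(I,cv2.COLOR_RGB2HSV).astype(int)
red=((hsv[...,0]<8)|(hsv[...,0]>172))&(hsv[...,1]>140)&(hsv[...,2]>70)
for zlo,zhi in((.071,.079),(.082,.09)):
    m=red&(P[...,2]>zlo)&(P[...,2]<zhi);m[300:]=0
    cc=cv2.connectedComponentsWithStats(m.astype(np.uint8))
    for i in range(1,cc[0]):
        if cc[2][i,4]>20:
            q=P[cc[1]==i];print(cc[3][i].round(1),len(q),cv2.minAreaRect((q[:,:2]*1000).astype(np.float32)),np.median(q[:,2]), "ray@med",ray(d,*cc[3][i],np.median(q[:,2])))
g=cv2.cvtColor(I,cv2.COLOR_RGB2GRAY).astype(int)
print(g[108:127,262:286])
# shaker edges: hood top
m=(abs(P[...,2]-.119)<.004);m[110:]=0
q=P[m&(P[...,0]<.7)];r=cv2.minAreaRect((q[:,:2]*1000).astype(np.float32));print("hood",r,cv2.boxPoints(r).round(1).tolist())
m=(abs(P[...,2]-.058)<.003);m[:85]=0;m[140:]=0;m[:,:240]=0;m[:,300:]=0
q=P[m];r=cv2.minAreaRect((q[:,:2]*1000).astype(np.float32));print("ear",r,cv2.boxPoints(r).round(1).tolist(),np.median(q[:,2]))
m=(abs(P[...,2]-.105)<.005);m[:116]=0;m[140:]=0;m[:,:100]=0;m[:,220:]=0
q=P[m];r=cv2.minAreaRect((q[:,:2]*1000).astype(np.float32));print("bar",r)
```

```text
[272.1 157. ] 254 ((416.3286437988281, 163.64004516601562), (8.135089874267578, 28.085418701171875), 17.282398223876953) 0.07280184641054549 ray@med [0.41647202 0.16349753 0.07280185]
[486.5 180.9] 92 ((461.6115417480469, -56.607948303222656), (18.23734474182129, 7.24890661239624), 6.801706314086914) 0.07481540843820406 ray@med [ 0.4614052  -0.05625961  0.07481541]
[497.5 183.4] 226 ((461.87506103515625, -63.09993362426758), (16.57828712463379, 16.534271240234375), 73.27678680419922) 0.08412629719059239 ray@med [ 0.46210737 -0.06208125  0.0841263 ]
[[197 204 204 204 202 202 203 199 202 201 199 199 200 202 204 203 204 202
  200 202 203 203 197 201]
 [198 202 205 203 201 204 201 201 201 198 195 197 197 202 206 204 205 202
  200 203 203 203 198 201]
 [197 204 205 204 201 202 202 199 199 185 173 177 178 193 201 206 205 202
  199 203 204 202 197 199]
 [199 202 203 204 203 203 198 189 181 157 157 154 144 154 172 199 206 203
  200 203 205 200 197 199]
 [198 204 205 202 202 199 189 167 164 147 168 168 153 145 141 171 199 204
  200 203 204 202 197 201]
 [199 202 204 203 201 197 186 199 194 16
[... 1280 characters left out ...]
04 203 202 200 200 202 198 201 201 197 197 197 201 205 205 204 203
  199 202 202 201 197 199]]
hood ((520.3831176757812, 168.51202392578125), (64.3333511352539, 402.3980407714844), 17.554962158203125) [[429.0, 350.6000061035156], [550.4000244140625, -33.0], [611.7000122070312, -13.600000381469727], [490.3999938964844, 370.0]]
ear ((460.9339904785156, 177.09732055664062), (48.2610969543457, 35.99128723144531), 17.370391845703125) [[432.5, 187.10000610351562], [443.29998779296875, 152.6999969482422], [489.29998779296875, 167.10000610351562], [478.6000061035156, 201.5]] 0.056958231437584994
bar ((417.5619201660156, 268.1139221191406), (13.215384483337402, 83.69487762451172), 16.487747192382812)
```

```bash
python3 -c "
from h import *
d=np.load('w1.npy',allow_pickle=True).item()
print(ray(d,273.2,116.2,.058),ray(d,273.2,116.2,.057))"
```

```text
[0.4550311  0.17454294 0.058     ] [0.45507819 0.17456887 0.057     ]
```

{"fn": "step_hand", "kwargs": {"increments": [[0, 0, 0, 0, -0.003, 0.157, 0], [0, 0, 0, 0, -0.003, 0.157, 0], [0, 0, 0, 0, -0.003, 0.157, 0], [0, 0, 0, 0, -0.003, 0.157, 0], [0, 0, 0, 0, -0.003, 0.157, 0], [0, 0, 0, 0.02, -0.003, 0.157, 0], [0, 0, 0, 0.035, -0.003, 0.157, 0], [0, 0, 0, 0.035, -0.003, 0.157, 0]], "squeeze": 20}}

```text
t: 2.82
tool_pos: [0.4086, 0.1573, 0.0509]
orientation: [0.0, 0.989, 0.148, 0.002]
force: [0.1, -0.6, 0.2]
width: 0.0006
gripper_force: 0.0
```

{"fn": "step_hand", "kwargs": {"increments": [[0, 0, 0, 0.003, -0.002, 0, 0], [0, 0, 0, 0.006, -0.003, 0, 0], [0, 0, 0, 0.006, -0.003, 0, 0], [0, 0, 0, 0.006, -0.003, 0, 0]]}}

```text
t: 3.15
tool_pos: [0.4099, 0.1627, 0.049]
orientation: [-0.0, 0.989, 0.149, 0.0]
force: [-0.1, -0.7, 0.9]
width: 0.0003
gripper_force: 0.0
```

```bash
python3 -c "
from h import *
print(sensors.get_state()['force'])"
```

```text
[-0.07022803 -0.72680369  0.92017697]
```

{"fn": "step_hand", "kwargs": {"increments": [[0, 0, 0, 0.003, 0, 0, 0], [0, 0, 0, 0.006, 0, 0, 0], [0, 0, 0, 0.006, 0, 0, 0]]}}

```text
t: 3.4
tool_pos: [0.412, 0.1636, 0.0478]
orientation: [0.001, 0.989, 0.15, -0.005]
force: [-13.2, -4.7, 11.1]
width: 0.0002
gripper_force: 6.7
```

{"fn": "step_hand", "kwargs": {"increments": [[0, 0, 0, 0.002, 0, 0, 0], [0, 0, 0, 0.004, 0, 0, 0], [0, 0, 0, 0.004, 0, 0, 0]]}}

```text
t: 3.65
tool_pos: [0.4118, 0.1638, 0.047]
orientation: [0.001, 0.989, 0.15, -0.011]
force: [-24.7, -10.3, 21.8]
width: 0.0003
gripper_force: 13.7
```

```bash
python3 -c "
from h import *
s=sensors.get_state();print(s['force'],s['tool_pos'],s['qvel'])"
```

```text
[-24.72100735 -10.27220469  21.82280337] [0.41179071 0.16382696 0.04697584] [ 0.00105918 -0.00500964  0.00576892  0.00077261 -0.01166549 -0.0016125 ]
```

{"fn": "step_hand", "kwargs": {"increments": [[0, 0, 0, -0.01, 0, 0, 0], [0, 0, 0, -0.04, 0, 0, 0], [0, 0, 0, -0.04, 0, -0.04, 0.05], [0, 0, 0, -0.04, 0, -0.08, 0.05], [0, 0, 0, -0.04, 0, -0.12, 0.05], [0, 0, 0, -0.04, 0, -0.153, 0.05], [0, 0, 0, -0.04, 0, -0.153, 0.05], [0, 0, 0, -0.04, 0, -0.153, 0.05]]}}

```text
t: 4.32
tool_pos: [0.3826, 0.1541, 0.2038]
orientation: [0.0, 0.989, 0.149, 0.003]
force: [-0.1, -0.8, -0.5]
width: 0.0368
gripper_force: 0.0
```

Run:
```python
from h import *
s=sensors.get_state();print(s["tool_pos"],s["orientation"])
d=grab("wrist");np.save("w2.npy",d,allow_pickle=True);save(d,"w2.png")
P=cloud(d);I=d["image"];hsv=cv2.cvtColor(I,cv2.COLOR_RGB2HSV).astype(int)
red=((hsv[...,0]<8)|(hsv[...,0]>172))&(hsv[...,1]>140)&(hsv[...,2]>70)
for zlo,zhi in((.068,.079),(.08,.09)):
    m=red&(P[...,2]>zlo)&(P[...,2]<zhi);m[300:]=0
    cc=cv2.connectedComponentsWithStats(m.astype(np.uint8))
    for i in range(1,cc[0]):
        if cc[2][i,4]>20:
            q=P[cc[1]==i];print(cc[3][i].round(1),len(q),cv2.minAreaRect((q[:,:2]*1000).astype(np.float32)),np.median(q[:,2]))
```

```text
[0.38260393 0.15413968 0.20375637] [3.93347000e-05 9.88767541e-01 1.49436025e-01 2.76109360e-03]
[277.4 160. ] 262 ((426.3675842285156, 166.35572814941406), (8.084033966064453, 29.07295036315918), 17.061412811279297) 0.07271217101170802
[489.9 192.1] 130 ((462.1210021972656, -58.190513610839844), (19.04233741760254, 10.254586219787598), 2.5117268562316895) 0.07314675597629003
[500.4 195.5] 237 ((461.98974609375, -62.56216812133789), (17.540937423706055, 17.76453399658203), 53.96543884277344) 0.08385496765860906
```

View pics/w2.png

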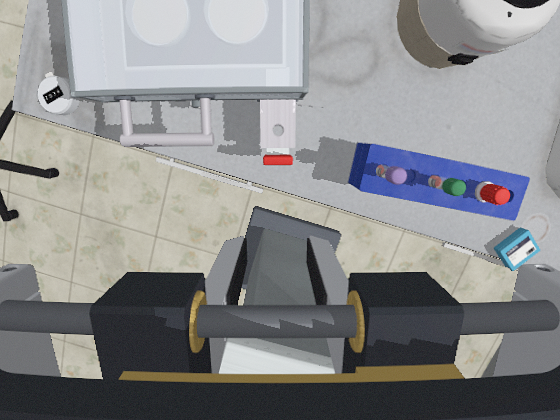

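The tab moved about 10.4 mm and is now home at (277,160). The fingers are open at about 37 mm. Before reaching over the pin next to the microscope, I'll measure the arm's own envelope with the top camera.

Run:
```python
from h import *
s=sensors.get_state();print(s["joint_positions"].round(3),s["tool_pos"])
d=grab("top");P=cloud(d);save(d,"top2.png");np.save("top2.npy",d,allow_pickle=True)
q=P[(d["range_z"]>0)&(P[...,2]>.17)&(P[...,1]>-.1)&(P[...,0]>-.1)&(P[...,0]<.62)]
j=s["joint_positions"][0]
c,sn=np.cos(j),np.sin(j)
r=q[:,0]*c+q[:,1]*sn; l=-q[:,0]*sn+q[:,1]*c
t=s["tool_pos"];print("tcp r,l",t[0]*c+t[1]*sn,-t[0]*sn+t[1]*c)
for a in np.arange(0,.6,.05):
    m=(r>a)&(r<=a+.05)
    if m.sum()>3:print(round(a,2),m.sum(),"l",l[m].min().round(3),l[m].max().round(3),"z",q[m,2].min().round(3),q[m,2].max().round(3))
```

```text
[ 0.106 -0.357  2.141  0.     1.356  1.377] [0.38128853 0.15394705 0.20162316]
tcp r,l 0.39546895315182984 0.11262744713754762
0.0 208 l -0.095 0.056 z 0.17 0.336
0.05 1277 l -0.085 0.264 z 0.17 0.35
0.1 18 l 0.062 0.072 z 0.561 0.588
0.15 1542 l 0.063 0.164 z 0.542 0.608
0.2 1655 l 0.064 0.162 z 0.515 0.592
0.25 1641 l 0.057 0.17 z 0.509 0.572
0.3 995 l 0.057 0.192 z 0.342 0.55
0.35 1691 l 0.022 0.203 z 0.318 0.536
0.4 1528 l 0.024 0.204 z 0.308 0.529
```

View pics/top2.png

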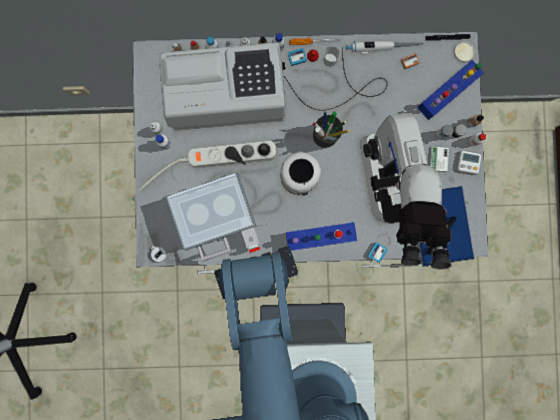

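The forearm is in line with the tool, and the gripper body tops out about 0.14 m above the TCP. Staying low (TCP at or below 0.15) keeps it under the eyepieces. Next I'll check the microscope's left parts.

Run:
```python
from h import *
d=np.load("top2.npy",allow_pickle=True).item();P=cloud(d);m=d["range_z"]>0
v,u=np.mgrid[:420,:560];m&=(u>345)&(u<460)&(v>110)&(v<275)
for a in np.arange(.36,.66,.03):
    k=m&(P[...,0]>a)&(P[...,0]<=a+.03)&(P[...,2]>.08)
    if k.sum():q=P[k];i=q[:,1].argmax();print(round(a,2),q[i].round(3),"lowz left", q[q[:,1]>-.22][:,2].min().round(3) if (q[:,1]>-.22).any() else None)
```

```text
0.36 [ 0.388 -0.173  0.389] lowz left 0.387
0.39 [ 0.4   -0.152  0.41 ] lowz left 0.389
0.42 [ 0.441 -0.157  0.358] lowz left 0.341
0.45 [ 0.452 -0.158  0.347] lowz left 0.323
0.48 [ 0.5   -0.167  0.17 ] lowz left 0.165
0.51 [ 0.526 -0.163  0.173] lowz left 0.163
0.54 [ 0.57  -0.145  0.17 ] lowz left 0.144
0.57 [ 0.591 -0.138  0.167] lowz left 0.163
0.6 [ 0.601 -0.139  0.165] lowz left 0.082
0.63 [ 0.659 -0.164  0.1  ] lowz left 0.08
0.66 [ 0.688 -0.137  0.089] lowz left 0.08
```

{"fn": "step_hand", "kwargs": {"increments": [[0, 0, 0, 0.013, 0.231, 0.05, 0.05], [0, 0, 0, 0.013, 0.231, 0.05, 0.05], [0, 0, 0, 0.013, 0.231, 0.05, 0.05], [0, 0, 0, 0.013, 0.231, 0.05, 0.05], [0, 0, 0, 0.013, 0.231, 0.05, 0.05], [0, 0, 0, 0.013, 0.231, 0.05, 0.05], [0, 0, 0, 0.013, 0.231, 0.05, 0.05], [0, 0, 0, 0.013, 0.231, 0.05, 0.05]]}}

```text
t: 5.08
tool_pos: [0.4604, -0.0635, 0.1489]
orientation: [-0.001, 0.989, 0.148, -0.002]
force: [-0.3, 0.2, -0.6]
width: 0.0501
gripper_force: 0.0
```

Create pin.py:
```python
from h import *
import sys
s=sensors.get_state();t=s["tool_pos"];print(t,s["orientation"].round(4),s["width"])
d=grab("wrist");np.save(sys.argv[1]+".npy",d,allow_pickle=True);save(d,sys.argv[1]+".png")
P=cloud(d);I=d["image"];hsv=cv2.cvtColor(I,cv2.COLOR_RGB2HSV).astype(int)
red=((hsv[...,0]<8)|(hsv[...,0]>172))&(hsv[...,1]>140)&(hsv[...,2]>70)
cc=cv2.connectedComponentsWithStats(red.astype(np.uint8))
for i in range(1,cc[0]):
    if cc[2][i,4]>40:
        q=P[cc[1]==i];zt=np.percentile(q[:,2],95);q=q[abs(q[:,2]-zt)<.004];r=cv2.minAreaRect((q[:,:2]*1000).astype(np.float32));print(cc[3][i].round(1),len(q),r,zt)
```

```bash
python3 pin.py w3
```

```text
[ 0.46042905 -0.06349188  0.14887605] [-0.0015  0.989   0.148  -0.0023] 0.0501112204231008
[ 27.1 176.9] 308 ((426.63714599609375, 165.46688842773438), (8.474292755126953, 29.981163024902344), 16.961231231689453) 0.07409571099646856
[277.5 216.1] 350 ((462.6973571777344, -64.1191177368164), (17.004566192626953, 17.323040008544922), 49.19439697265625) 0.085439045352659
```

View pics/w3.png

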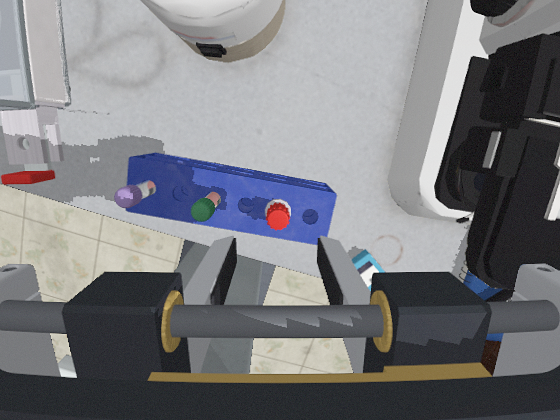

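The pin head is centred between the fingers at (277,216). I'll descend and grip.

{"fn": "step_hand", "kwargs": {"increments": [[0, 0, 0, 0.002, 0, 0.03, 0.05], [0, 0, 0, 0.002, 0, 0.06, 0.05], [0, 0, 0, 0.002, 0, 0.075, 0.05], [0, 0, 0, 0.002, 0, 0.085, 0.05], [0, 0, 0, 0.002, 0, 0.085, 0.05], [0, 0, 0, 0.002, 0, 0.085, 0.05]]}}

```text
t: 5.63
tool_pos: [0.4636, -0.0616, 0.0666]
orientation: [-0.0, 0.989, 0.15, -0.0]
force: [0.1, 0.2, 0.5]
width: 0.0501
gripper_force: 0.0
```

{"fn": "step_hand", "kwargs": {"increments": [[0, 0, 0, 0, 0, 0, 0], [0, 0, 0, 0, 0, 0, 0], [0, 0, 0, 0, 0, 0, 0], [0, 0, 0, 0, 0, 0, 0], [0, 0, 0, 0, 0, 0, 0], [0, 0, 0, 0, 0, 0, 0]], "squeeze": 30}}

```text
t: 6.13
tool_pos: [0.464, -0.0626, 0.0669]
orientation: [0.0, 0.989, 0.149, 0.0]
force: [1.0, -0.7, 1.6]
width: 0.0171
gripper_force: 30.0
```

{"fn": "step_hand", "kwargs": {"increments": [[0, 0, 0, 0, 0, -0.03, 0], [0, 0, 0, 0, 0, -0.058, 0], [0, 0, 0, 0, 0, -0.058, 0], [0, 0, 0, -0.024, -0.023, -0.058, 0], [0, 0, 0, -0.048, -0.046, -0.058, 0], [0, 0, 0, -0.038, -0.08, -0.065, 0], [0, 0, 0, -0.026, -0.12, -0.075, 0], [0, 0, 0, -0.014, -0.155, -0.085, 0]]}}

```text
t: 6.8
tool_pos: [0.4032, 0.0827, 0.1508]
orientation: [-0.0, 0.989, 0.148, -0.001]
force: [1.0, -0.5, -0.7]
width: 0.0171
gripper_force: 30.0
```

{"fn": "step_hand", "kwargs": {"increments": [[0, 0, 0, 0, -0.03, -0.01, 0], [0, 0, 0, 0, -0.06, -0.02, 0], [0, 0, 0, 0, -0.06, -0.02, 0], [0, 0, 0, 0, -0.06, -0.02, 0]]}}

```text
t: 7.13
tool_pos: [0.3866, 0.1398, 0.1714]
orientation: [0.0, 0.989, 0.151, 0.0]
force: [-0.0, 0.4, -0.9]
width: 0.017
gripper_force: 30.0
```

```bash
python3 pin.py w4
```

```text
[0.38656184 0.13975798 0.17135269] [1.000e-04 9.885e-01 1.510e-01 3.000e-04] 0.01704585394970246
[261.3 161. ] 319 ((426.4434509277344, 166.60885620117188), (8.168505668640137, 28.825490951538086), 17.24863052368164) 0.07408355230637478
[276.3 258.1] 709 ((385.2434997558594, 139.07315063476562), (16.935211181640625, 17.045635223388672), 21.56044578552246) 0.1899266809551412
```

View pics/w4.png

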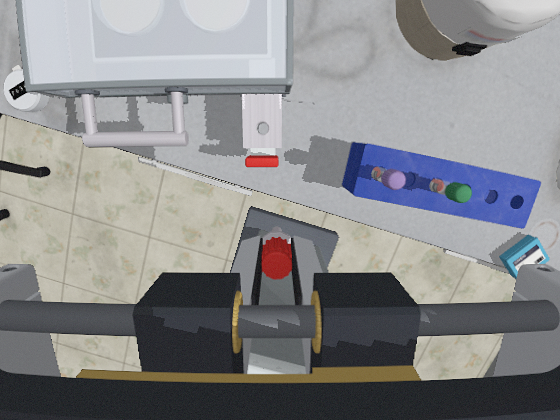

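The pin is held upright, with its head at (276,258). The clevis hole is at (263,128) and the tab at (261,161). I'll hover over the hole next.

{"fn": "step_hand", "kwargs": {"increments": [[0, 0, 0, 0.04, -0.007, 0, 0], [0, 0, 0, 0.077, -0.0135, 0, 0], [0, 0, 0, 0.077, -0.0135, 0, 0], [0, 0, 0, 0.077, -0.0135, 0.03, 0], [0, 0, 0, 0.077, -0.0135, 0.045, 0], [0, 0, 0, 0.077, -0.0135, 0.045, 0], [0, 0, 0, 0.077, -0.0135, 0.045, 0]]}}

```text
t: 7.77
tool_pos: [0.4557, 0.1732, 0.1252]
orientation: [0.0, 0.989, 0.148, -0.002]
force: [0.1, 0.0, -0.8]
width: 0.0172
gripper_force: 30.0
```

```bash
python3 pin.py w5
```

Run:
```python
from h import *
d=np.load("w5.npy",allow_pickle=True).item();P=cloud(d)
m=(abs(P[...,2]-.058)<.004)&(P[...,1]<.22)&(P[...,1]>.13)&(P[...,0]<.5)&(P[...,0]>.42)
q=P[m];r=cv2.minAreaRect((q[:,:2]*1000).astype(np.float32));print("ear",r,cv2.boxPoints(r).round(1).tolist(),np.median(q[:,2]))
I=cv2.imread("pics/w5.png");cv2.imwrite("pics/w5c.png",cv2.resize(I[150:330,190:370],None,fx=3.3,fy=3.3,interpolation=cv2.INTER_CUBIC))
```

```text
[0.45566386 0.17316866 0.12521333] [ 1.000e-04  9.889e-01  1.484e-01 -1.600e-03] 0.017195142674262115
[276.3 258.1] 712 ((454.3544616699219, 172.5238037109375), (17.189281463623047, 16.982574462890625), 21.382909774780273) 0.14367450184101932
ear ((455.2516174316406, 175.26419067382812), (29.852874755859375, 35.831912994384766), 17.312532424926758) [[435.70001220703125, 187.89999389648438], [446.29998779296875, 153.6999969482422], [474.79998779296875, 162.60000610351562], [464.20001220703125, 196.8000030517578]] 0.05705864846906045
```

View pics/w5c.png

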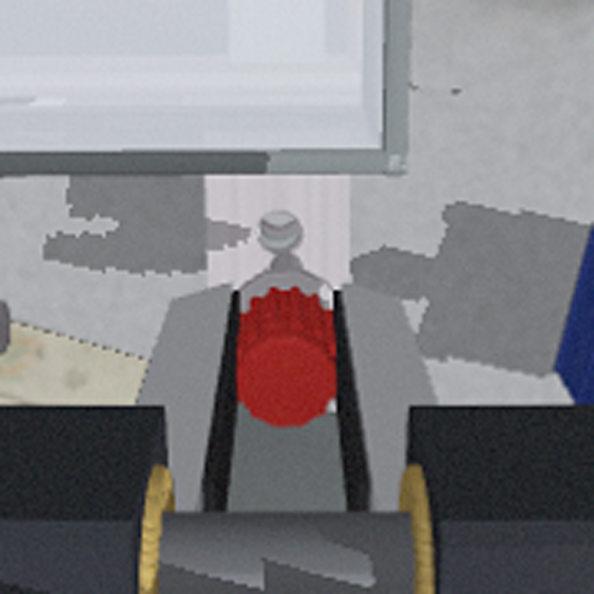

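The crop shows the hole at full-image (275.2,219.7) and the pin tip at (276,228), so the lateral match is good. I'll compute the offset along x by ray.

Run:
```python
from h import *
d=np.load("w5.npy",allow_pickle=True).item();P=cloud(d)
g=cv2.cvtColor(d["image"],cv2.COLOR_RGB2GRAY)
print(ray(d,275.2,219.7,.058)[:2],ray(d,275.2,219.7,.057)[:2])
hsv=cv2.cvtColor(d["image"],cv2.COLOR_RGB2HSV).astype(int)
red=((hsv[...,0]<8)|(hsv[...,0]>172))&(hsv[...,1]>140);red[:235]=0
m=red&(P[...,2]>.140);q=P[m];(c,r)=cv2.minEnclosingCircle((q[:,:2]*1000).astype(np.float32));print("head top",c,r,np.median(q[:,2]),q.mean(0))
print(g[206:236,266:288])
a=np.radians(17.3);ux=np.array([np.cos(a),np.sin(a)]);uy=np.array([-ux[1],ux[0]])
e=ray(d,275.2,219.7,.0575)[:2]-np.array(c)/1000;print("hole-head in tool",e@ux,-(e@uy))
```

```text
[0.45622221 0.17422424] [0.45594773 0.1741453 ]
head top (484.47119140625, 182.68653869628906) 40.55113983154297 0.1428155484769779 [0.45539893 0.1729664  0.14427429]
[[196 195 195 194 193 197 195 194 192 194 195 194 197 197 198 199 193 193
  196 197 199 194]
 [196 196 196 194 195 195 193 191 193 193 194 195 198 198 199 197 193 192
  196 199 198 194]
 [196 197 195 193 197 196 194 194 193 190 193 197 198 198 198 197 194 192
  195 199 197 192]
 [196 195 196 194 195 197 195 193 190 191 194 196 198 198 197 197 197 192
  196 199 199 192]
 [196 197 195 194 193 197 193 192 194 193 193 194 198 198 198 198 194 194
  198 199 197 194]
 [194 198 196 195 194 197 194 192 192 192 193 196 198 197 198 198 196 192
  198 199 198 194]
 [196 197 197 194 192 195 194 192 193 191 194 197 199 197 197 198 197 193
  197 198 196 191]
 [196 198 196 195 194 197 188 185 186 183 185 196 200 198 196 197 194 193
  197 199 198 194]
 [195 197 196 195 184 180 168 168 164 159 159 167 189 199 199 197 196 193
  196 199 197 192]
 [197 197 196 184 172 173 173 174 177 176 176 168 158 178 200 199 196 194
  196 197 196 193]
 [1
[... 1221 characters left out ...]
96 199 192 127 113 120 121 121 118 127 130 140 175 199 194
  197 197 196 194]
 [196 197 196 194 194 173 106 116 120 121 120 118 123 131 132 151 199 196
  197 200 196 195]
 [197 196 200 191 158 155 114 119 120 120 120 123 123 123 119 134 183 193
  198 200 198 193]
 [197 196 193 154 121 122 123 128 125 126 128 135 134 132 133 116 117 142
  183 200 197 195]
 [193 151 119 126 142 140 142 145 146 145 143 141 138 138 138 141 130 116
  117 152 184 193]
 [155 123 135 140 139 137 136 136 137 137 136 137 135 136 137 137 139 145
  134 120 131 152]
 [125 138 141 141 137 136 139 141 138 139 137 137 138 138 137 137 138 136
  138 136 135 143]]
hole-head in tool -0.029630263726934815 -0.00032419398059789685
```

Run:
```python
from h import *
d=np.load("w5.npy",allow_pickle=True).item()
a=np.radians(17.3);ux=np.array([np.cos(a),np.sin(a)]);uy=np.array([-ux[1],ux[0]])
for n,u,v,z in(("hole",274.7,219.7,.058),("shank",276.2,228.5,.085),("head",276.7,265.2,.1445)):
    p=ray(d,u,v,z)[:2];print(n,p,p@ux,p@uy)
```

```text
hole [0.45610025 0.1746198 ] 0.48739417592946993 0.031087385450951605
shank [0.45735954 0.17365418] 0.4883093540000959 0.029790970083712686
head [0.45496889 0.17250799] 0.4856860049568347 0.029407548785518094
```

{"fn": "step_hand", "kwargs": {"increments": [[0, 0, 0, 0.0015, -0.0014, 0, 0], [0, 0, 0, 0.0015, -0.0014, 0.006, 0], [0, 0, 0, 0.0015, -0.0014, 0.012, 0], [0, 0, 0, 0.0015, -0.0014, 0.016, 0], [0, 0, 0, 0.0015, -0.0014, 0.02, 0], [0, 0, 0, 0.0015, -0.0014, 0.02, 0], [0, 0, 0, 0.0015, -0.0014, 0.02, 0]]}}

```text
t: 8.4
tool_pos: [0.4572, 0.1763, 0.1061]
orientation: [-0.0, 0.989, 0.149, -0.0]
force: [-0.3, -0.8, -0.7]
width: 0.0174
gripper_force: 30.0
```

{"fn": "step_hand", "kwargs": {"increments": [[0, 0, 0, 0, 0, 0.003, 0], [0, 0, 0, 0, 0, 0.006, 0], [0, 0, 0, 0, 0, 0.009, 0], [0, 0, 0, 0, 0, 0.012, 0], [0, 0, 0, 0, 0, 0.012, 0]]}}

```text
t: 8.82
tool_pos: [0.4569, 0.1762, 0.0936]
orientation: [-0.0, 0.989, 0.149, -0.001]
force: [-0.6, -0.0, -1.3]
width: 0.0171
gripper_force: 30.0
```

{"fn": "step_hand", "kwargs": {"increments": [[0, 0, 0, 0, 0, 0.004, 0], [0, 0, 0, 0, 0, 0.008, 0], [0, 0, 0, 0, 0, 0.012, 0], [0, 0, 0, 0, 0, 0.012, 0]]}}

```text
t: 9.15
tool_pos: [0.4567, 0.1762, 0.0814]
orientation: [-0.0, 0.989, 0.149, -0.001]
force: [0.3, -0.2, -0.4]
width: 0.0173
gripper_force: 30.0
```

{"fn": "step_hand", "kwargs": {"increments": [[0, 0, 0, 0, 0, 0.004, 0], [0, 0, 0, 0, 0, 0.008, 0], [0, 0, 0, 0, 0, 0.011, 0], [0, 0, 0, 0, 0, 0.011, 0]]}}

```text
t: 9.48
tool_pos: [0.4569, 0.1762, 0.0706]
orientation: [-0.0, 0.989, 0.149, -0.001]
force: [-0.5, -0.5, -0.3]
width: 0.0172
gripper_force: 30.0
```

{"fn": "step_hand", "kwargs": {"increments": [[0, 0, 0, 0, 0, 0, 0.04], [0, 0, 0, 0, 0, 0, 0.04], [0, 0, 0, 0, 0, 0, 0.04], [0, 0, 0, 0, 0, 0, 0.04]]}}

```text
t: 9.82
tool_pos: [0.4577, 0.1763, 0.0718]
orientation: [-0.0, 0.989, 0.149, 0.0]
force: [0.6, -0.4, 0.3]
width: 0.0388
gripper_force: 0.0
```

Released. Now I'll back up and check the seating.

{"fn": "step_hand", "kwargs": {"increments": [[0, 0, 0, 0, 0, -0.03, 0.04], [0, 0, 0, 0, 0, -0.07, 0.04], [0, 0, 0, 0, 0, -0.11, 0.04], [0, 0, 0, -0.03, -0.03, -0.13, 0.04], [0, 0, 0, -0.06, -0.06, -0.13, 0.04], [0, 0, 0, -0.06, -0.06, -0.13, 0.04], [0, 0, 0, -0.06, -0.06, -0.13, 0.04]]}}

```text
t: 10.4
tool_pos: [0.3814, 0.2167, 0.2021]
orientation: [-0.0, 0.989, 0.151, 0.001]
force: [-0.1, -0.0, -0.4]
width: 0.0401
gripper_force: 0.0
```

```bash
python3 pin.py w6
python3 -c "
import cv2
I=cv2.imread('pics/w6.png');cv2.imwrite('pics/w6c.png',cv2.resize(I[40:280,100:420],None,fx=2.5,fy=2.5))"
```

```text
[0.38137941 0.21673106 0.2020504 ] [-1.000e-04  9.886e-01  1.507e-01  1.000e-03] 0.040106080841646165
[339.  147.2] 262 ((455.4233703613281, 175.9898681640625), (16.839014053344727, 15.326332092285156), 16.5760498046875) 0.0879284703314213
[335.3 175.9] 253 ((426.678466796875, 166.47393798828125), (8.224112510681152, 28.942554473876953), 17.527257919311523) 0.07391058492807187
```

View pics/w6c.png

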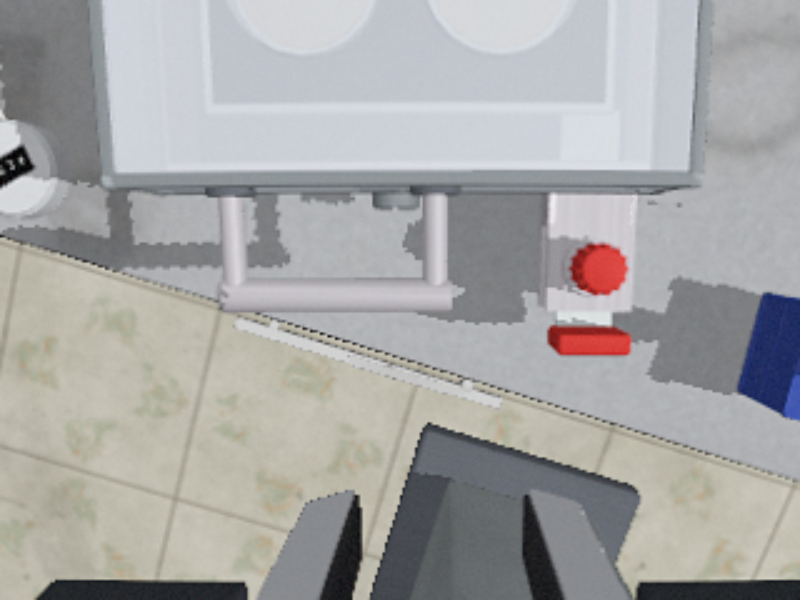

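The pin is seated: its head top measures 87.9 mm, against 88 mm expected. The bar runs from crop (222,297) to (452,293). Next I'll turn the tool 90° and go above the bar.

{"fn": "step_hand", "kwargs": {"increments": [[0, 0, -0.12, 0, -0.01, 0, 0.03], [0, 0, -0.24, 0.01, -0.02, 0, 0.03], [0, 0, -0.36, 0.02, -0.03, 0, 0.03], [0, 0, -0.48, 0.03, -0.0385, 0, 0.03], [0, 0, -0.6, 0.04, -0.0385, 0, 0.03], [0, 0, -0.72, 0.05, -0.0385, 0, 0.03], [0, 0, -0.84, 0.05, -0.0385, 0, 0.03], [0, 0, -0.96, 0.05, -0.0385, 0, 0.03]]}}

```text
t: 11.12
tool_pos: [0.4203, 0.2667, 0.2004]
orientation: [-0.0, 0.807, 0.591, -0.001]
force: [-0.4, -0.1, 0.4]
width: 0.0302
gripper_force: 0.0
```

{"fn": "step_hand", "kwargs": {"increments": [[0, 0, -0.12, 0, 0, 0, 0.03], [0, 0, -0.24, 0, 0, 0, 0.03], [0, 0, -0.36, 0, 0, 0.01, 0.03], [0, 0, -0.48, 0, 0, 0.02, 0.03], [0, 0, -0.605, 0, 0, 0.03, 0.03], [0, 0, -0.605, 0, 0, 0.03, 0.03], [0, 0, -0.605, 0, 0, 0.03, 0.03]]}}

```text
t: 11.7
tool_pos: [0.4192, 0.2667, 0.1704]
orientation: [-0.001, 0.598, 0.802, -0.001]
force: [0.7, -0.2, -0.1]
width: 0.0305
gripper_force: 0.0
```

Run:
```python
from h import *
ps=[]
s=sensors.get_state();q=s["orientation"];print(s["tool_pos"],q,s["joint_positions"].round(2))
print(Ro.from_quat([q[1],q[2],q[3],q[0]]).as_matrix().round(3))
d=grab("wrist");P=cloud(d);save(d,"w7.png")
m=(abs(P[...,2]-.104)<.006)&(P[...,0]>.36)&(P[...,0]<.5)&(P[...,1]>.2)&(P[...,1]<.34)
a=np.radians(17.4);ux=np.array([np.cos(a),np.sin(a)]);uy=np.array([-ux[1],ux[0]]);O=np.array([.5344,.279])
b=(P[m][:,:2]-O);X=b@ux;Y=b@uy;k=abs(Y-.025)<.028
print(m.sum(),k.sum(),np.percentile(X[k],[1,25,50,75,99]).round(4),P[m][k][:,2].max())
t=s["tool_pos"][:2]-O;print("tcp in shaker",t@ux,t@uy)
```

```text
[0.41921914 0.26668932 0.17043029] [-5.64532296e-04  5.97688432e-01  8.01727675e-01 -9.77164889e-04] [ 0.34 -0.08  1.97 -0.    1.25  0.05]
[[-0.286  0.958 -0.002]
 [ 0.958  0.286 -0.001]
 [-0.    -0.002 -1.   ]]
2238 1031 [-0.1209 -0.1176 -0.1144 -0.1112 -0.0768] 0.10977456025404142
tcp in shaker -0.11359161713785715 0.022696426185187593
```

View pics/w7.png

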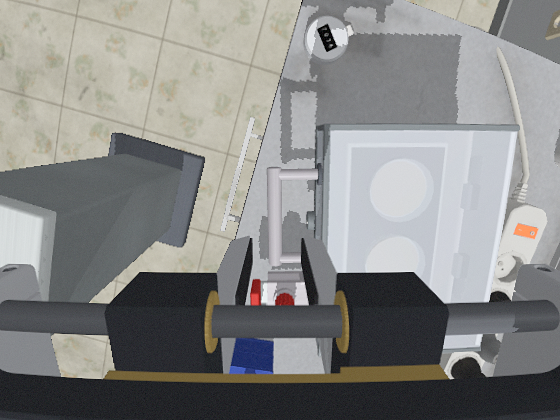

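The bar at (273,215) lies between the fingers in shaker x (bar −114.4 mm, TCP −113.6 mm). I'll descend and grip.

{"fn": "step_hand", "kwargs": {"increments": [[0, 0, 0, 0.002, -0.001, 0.03, 0.03], [0, 0, 0, 0.002, -0.001, 0.055, 0.03], [0, 0, 0, 0.002, -0.001, 0.075, 0.03], [0, 0, 0, 0.002, -0.001, 0.086, 0.03], [0, 0, 0, 0.002, -0.001, 0.086, 0.03]]}}

```text
t: 12.17
tool_pos: [0.4162, 0.2684, 0.0835]
orientation: [-0.001, 0.597, 0.803, -0.002]
force: [-0.3, 0.5, -0.2]
width: 0.0301
gripper_force: 0.0
```

{"fn": "step_hand", "kwargs": {"increments": [[0, 0, 0, 0, 0, 0, 0], [0, 0, 0, 0, 0, 0, 0], [0, 0, 0, 0, 0, 0, 0], [0, 0, 0, 0, 0, 0, 0], [0, 0, 0, 0, 0, 0, 0]], "squeeze": 20}}

```text
t: 12.58
tool_pos: [0.4165, 0.2689, 0.0861]
orientation: [-0.001, 0.596, 0.803, -0.001]
force: [-4.3, -1.5, 2.3]
width: 0.0112
gripper_force: 20.0
```

{"fn": "step_hand", "kwargs": {"increments": [[0, 0, 0, 0, 0.002, -0.008, 0], [0, 0, 0, 0, 0.004, -0.016, 0], [0, 0, 0, 0, 0.0065, -0.024, 0], [0, 0, 0, 0, 0.009, -0.032, 0], [0, 0, 0, 0, 0.012, -0.04, 0], [0, 0, 0, 0, 0.0155, -0.0475, 0], [0, 0, 0, 0, 0.019, -0.055, 0], [0, 0, 0, 0, 0.0233, -0.0622, 0]]}}

```text
t: 13.25
tool_pos: [0.4368, 0.2752, 0.1483]
orientation: [-0.002, 0.596, 0.803, -0.003]
force: [-12.7, -3.4, 5.0]
width: 0.0112
gripper_force: 20.0
```

{"fn": "step_hand", "kwargs": {"increments": [[0, 0, 0, 0, -0.002, -0.001, 0], [0, 0, 0, 0, -0.003, -0.002, 0], [0, 0, 0, 0, -0.003, -0.002, 0]]}}

```text
t: 13.5
tool_pos: [0.4381, 0.2756, 0.1508]
orientation: [0.001, 0.596, 0.803, 0.002]
force: [2.4, 2.6, -4.9]
width: 0.0111
gripper_force: 20.0
```

{"fn": "step_hand", "kwargs": {"increments": [[0, 0, 0, 0, 0.004, -0.006, 0], [0, 0, 0, 0, 0.008, -0.0125, 0], [0, 0, 0, 0, 0.013, -0.019, 0], [0, 0, 0, 0, 0.018, -0.0257, 0], [0, 0, 0, 0, 0.0238, -0.032, 0], [0, 0, 0, 0, 0.0295, -0.038, 0], [0, 0, 0, 0, 0.0295, -0.038, 0]]}}

```text
t: 14.08
tool_pos: [0.4655, 0.2841, 0.1901]
orientation: [-0.001, 0.596, 0.803, -0.0]
force: [-6.5, 0.4, 2.5]
width: 0.0114
gripper_force: 20.0
```

{"fn": "step_hand", "kwargs": {"increments": [[0, 0, 0, 0, 0.005, -0.007, 0], [0, 0, 0, 0, 0.011, -0.0125, 0], [0, 0, 0, 0, 0.0175, -0.0175, 0], [0, 0, 0, 0, 0.024, -0.0225, 0], [0, 0, 0, 0, 0.031, -0.0275, 0], [0, 0, 0, 0, 0.038, -0.032, 0], [0, 0, 0, 0, 0.038, -0.032, 0], [0, 0, 0, 0, 0.038, -0.032, 0]]}}

```text
t: 14.75
tool_pos: [0.5021, 0.2955, 0.2222]
orientation: [-0.0, 0.596, 0.803, 0.001]
force: [-6.0, 2.8, 4.4]
width: 0.011
gripper_force: 20.0
```

Run:
```python
from h import *
s=sensors.get_state();a=np.radians(17.4);ux=np.array([np.cos(a),np.sin(a)]);O=np.array([.5344,.279])
t=s["tool_pos"];x=(t[:2]-O)@ux*1e3-74;z=t[2]*1e3+19-67
print(x,z,np.hypot(x,z),"theta",np.degrees(np.arctan2(z,-x)-np.arctan2(35,188)),s["force"])
d=grab("scene");save(d,"s2.png");P=cloud(d);np.save("s2.npy",d,allow_pickle=True)
```

```text
-99.86382340577441 174.2057921993557 200.79950513142407 theta 49.63038751370623 [-6.01440164  2.77194674  4.44577739]
```

View pics/s2.png

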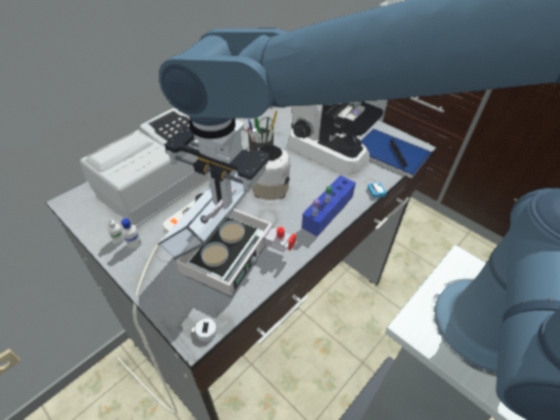

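The hood is up and held by the bar at about (205,215). The pin at (281,232) and tab at (292,240) are in place, and the tubes are standing. I'll measure the hood angle from its panel.

Run:
```python
from h import *
a=np.radians(17.4);ux=np.array([np.cos(a),np.sin(a)]);uy=np.array([-ux[1],ux[0]]);O=np.array([.5344,.279])
for n in("scene","wrist"):
    d=np.load("s2.npy",allow_pickle=True).item() if n=="scene" else grab("wrist")
    P=cloud(d);q=P[(d["range_z"]>0)&(P[...,2]>.08)];b=q[:,:2]-O;X=b@ux*1e3-74;Y=b@uy*1e3;Z=q[:,2]*1e3-67
    k=(abs(Y)<95)
    def count(nm,f):
        r=[(f(np.radians(t)),t) for t in np.arange(40,60,.5)];r.sort(reverse=True);print(n,nm,r[:5])
    def rot(t):return X[k]*np.cos(t)-Z[k]*np.sin(t), X[k]*np.sin(t)+Z[k]*np.cos(t)
    count("top",lambda t:int(((abs(rot(t)[1]-52)<3)&(rot(t)[0]>-150)&(rot(t)[0]<-5)).sum()))
    count("front",lambda t:int(((abs(rot(t)[0]+150)<3)&(rot(t)[1]>0)&(rot(t)[1]<52)).sum()))
    count("bar",lambda t:int((np.hypot(rot(t)[0]+188,rot(t)[1]-35)<9).sum()))
s=sensors.get_state();print(s["force"],s["qvel"].round(3),s["width"],s["gripper_force"],s["tool_pos"])
```

```text
scene top [(528, np.float64(46.5)), (513, np.float64(47.0)), (497, np.float64(47.5)), (488, np.float64(48.0)), (488, np.float64(46.0))]
scene front [(1015, np.float64(47.5)), (1005, np.float64(48.0)), (1002, np.float64(47.0)), (990, np.float64(46.5)), (978, np.float64(46.0))]
scene bar [(158, np.float64(48.0)), (156, np.float64(48.5)), (150, np.float64(47.5)), (142, np.float64(47.0)), (121, np.float64(49.0))]
wrist top [(11213, np.float64(47.0)), (11035, np.float64(47.5)), (10689, np.float64(48.0)), (10462, np.float64(48.5)), (10077, np.float64(46.5))]
wrist front [(7114, np.float64(48.5)), (6974, np.float64(49.0)), (6884, np.float64(48.0)), (6832, np.float64(49.5)), (6696, np.float64(50.0))]
wrist bar [(2530, np.float64(49.0)), (2514, np.float64(48.5)), (2509, np.float64(48.0)), (2474, np.float64(47.5)), (2370, np.float64(49.5))]
[-4.81073653  3.86200081  3.71996259] [-0.001 -0.002  0.005 -0.001 -0.001  0.001] 0.01109468646933595 19.963492155075073 [0.50186602 0.29537408 0.22199834]
```

{"fn": "step_hand", "kwargs": {"increments": [[0, 0, 0, 0, 0.0025, -0.0015, 0], [0, 0, 0, 0, 0.005, -0.003, 0], [0, 0, 0, 0, 0.005, -0.003, 0], [0, 0, 0, 0, 0.005, -0.003, 0], [0, 0, 0, 0, 0.005, -0.003, 0], [0, 0, 0, 0, 0.005, -0.003, 0], [0, 0, 0, 0, 0.005, -0.003, 0], [0, 0, 0, 0, 0.005, -0.003, 0]], "squeeze": 30}}

```text
t: 15.52
tool_pos: [0.5061, 0.2967, 0.2246]
orientation: [-0.001, 0.596, 0.803, 0.0]
force: [-5.4, 3.4, 3.8]
width: 0.0111
gripper_force: 30.0
```

Run:
```python
from h import *
a=np.radians(17.4);ux=np.array([np.cos(a),np.sin(a)]);uy=np.array([-ux[1],ux[0]]);O=np.array([.5344,.279])
d=grab("scene");P=cloud(d)
for d in (d,grab("wrist")):
    P=cloud(d);q=P[(d["range_z"]>0)&(P[...,2]>.08)];b=q[:,:2]-O;X=b@ux*1e3-74;Y=b@uy*1e3;Z=q[:,2]*1e3-67;k=abs(Y)<95
    def rot(t):t=np.radians(t);return X[k]*np.cos(t)-Z[k]*np.sin(t), X[k]*np.sin(t)+Z[k]*np.cos(t)
    T=np.arange(40,60,.5)
    print(T[np.argmax([((abs(rot(t)[1]-52)<3)&(rot(t)[0]>-150)&(rot(t)[0]<-5)).sum() for t in T])],T[np.argmax([(np.hypot(rot(t)[0]+188,rot(t)[1]-35)<9).sum() for t in T])])
    hsv=cv2.cvtColor(d["image"],cv2.COLOR_RGB2HSV).astype(int)
    red=((hsv[...,0]<8)|(hsv[...,0]>172))&(hsv[...,1]>120)&(hsv[...,2]>70)&(abs(P[...,0]-.45)<.06)&(abs(P[...,1]-.172)<.04)
    q=P[red]
    if len(q):h=q[q[:,2]>.078];print("tab",np.median(q[q[:,0]<.438],0),"head top",np.median(h,0),h.max(0) if len(h) else 0)
s=sensors.get_state();print(s["force"],s["qvel"].round(3),s["width"],s["gripper_force"],s["t"])
```

```text
48.0 49.5
tab [0.42089319 0.16917819 0.07083438] head top [0.45086464 0.17719418 0.08620929] [0.45844332 0.18383341 0.08969625]
48.5 50.5
tab [0.42446301 0.18091222 0.05757877] head top [nan nan nan] 0
[-6.20497511  2.93937919  2.4035241 ] [-0.002  0.002 -0.     0.001  0.    -0.   ] 0.011074088510960988 29.961090981960297 15.6167
  return _methods._mean(a, axis=axis, dtype=dtype,
  ret = um.true_divide(
```

The hood is steady at about 49.5°, the pin is seated with its head top at 0.088–0.09 m, and the carriage is home. I'm handing in.

```bash
python3 -c "
from cell import order
print(order.hand_in())"
```

```text
the job is handed in; nothing more can be done
None
```

I've handed the job in with the carriage pushed home, the lock pin seated and released, and the gripper holding the hood steady at about 49° by camera (the readings ran 48–50.5°); the hand-in returned no verdict.

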